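# Turn a locking seasoning rack to its spout jar and hold it steady

## Robot

A 7-joint arm with a two-finger parallel gripper is mounted at the origin on the work surface. World frame = base frame: x ahead of the robot, y to its left, z up, the work surface at z = 0. Lengths are in m, angles in degrees, forces in N, time in s.
With the tool pointing down it reaches from about 0.425 to 0.875 m from the base axis. Payload 4.7 kg.
Tool frame: the origin (TCP) lies at the very end of the fingers, on their centre line; the grasp point (between the pads) lies 19 mm behind it (env.grip_point_offset is the distance from the TCP to the grasp point, in m); z points along the fingers, y is the line along which they close (so a half turn about z gives the same grasp; the last joint's range is limited). The gripper opens to 87 mm and grips with 3 to 60 N. Pads are 19 mm wide; open, the fingers measure 117 mm over their backs; the gripper's body (75 mm by 190 mm) begins 51 mm behind the grasp point.
Start: joints at [-63.478, 18.392, -4.016, 83.108, 1.295, 78.541, -3.26], TCP at [0.282, 0.586, 0.223] pointing down, gripper open.
Joint ranges: [-163.93, 163.93], [-17.29, 119.83], [-79.2, 71.16], [3.27, 140.29], [-89.18, 269.18], [5.43, 117.66], [-154.24, 154.24]. Speed limits (degrees/s): [147.25, 147.25, 180, 180, 180, 180, 180].

## Interface

Orientations are given as [roll, pitch, yaw] about the fixed x, y, z axes, in that order (R = Rz(yaw) Ry(pitch) Rx(roll)).
In Python, from cell import env gives the robot as it stands.
- The arm moves only by the tool jog_arm, never from a script. Its argument "motion" is a list of rows, each an object of numbers: "x", "y", "z": the shift along the tool's x, y, z in cm; "ax", "ay", "az": the turn, a rotation vector about the tool's x, y, z in degrees. In form: [{"x": .., "y": .., "z": .., "ax": .., "ay": .., "az": ..}, ...]. A call has exactly 5 rows; each row shifts and turns the commanded pose from where the row before left it, along the tool's axes as they then stand; what a row does not reach is not made up. A row lasts 1/10 s, in which the tool goes at most 50 mm and 8.59 degrees, less where a joint would pass 70% of its speed; a pose out of reach is approached as far as the arm can. A call is refused whole if a number of a shift passes 5 or a number of a turn 8.59, either way. A call with a gripper value outside its range is refused whole. "claw" is the gripper command: -1 is shut, 1 is fully open, values between are in proportion, set as the call begins (left out, the last holds). The fingers move at their own pace and stop on an object; "squeeze" is the grip in N (left out, the last holds). Time passes only in rows, so rows that do not move let the fingers close, or fill a call up. It gives the time, the measured TCP pose, the force, the opening and the grip force at its end, in the units of the state.
- env.get_obs(): the state, without advancing time (a new reading comes with each control period).
- env.read_camera(name): name is "scene" or "top"; returns the picture (420x560x3 uint8, red, green, blue); there is no depth.
- env.camera_params(name): a dict with "fx", "fy", "cx", "cy" (pixels), "extrinsics" (4x4, takes a point from world to camera coordinates). Camera axes: x right, y up, looking along -z (the intrinsics and any distortion apply to the point x, -y, -z); pixel columns grow to the right and rows downward; lengths in m; the calibration is good to about 2 mm. A picture is of the moment at which its call begins. camera_params takes no time and is no camera call.
- env.sign_off(): hands the job in; it is judged then, once.
The state is a dict: "time_s": time; "qpos": joint angles; "joint_velocities": joint speeds; "effort": joint torques, N m; "tool_pos": TCP position; "tool_rot": TCP orientation; "force": force on the tool from outside, world axes, zero at the start; "wrist_torque": the same for the moment, N m; "grip_width": finger opening in m; "grasp_force": force on a finger pad.
Only numpy, scipy, OpenCV 4.12 (cv2) and the standard library are available. Lean on these libraries where they do the work, as an engineer would, in place of code of your own. Each camera call takes 0.05 s, during which the arm holds its last target. There are 200 camera calls.

## Task

On the drainboard stands a revolving seasoning rack, locked by a sprung index pin with a black pull knob. Pull the knob up, turn the rack by it until the jar with the pouring spout stands at the front, over the landing tongue of the base, and let the pin drop fully home in its hole there. Finish still gripping the knob, holding the rack still for the cook; leave every jar seated in its well and the other things on the board where they are.

Things in the scene. Friction and masses are not known exactly. Their poses are not given: they have to be found in the camera images.
- rack: Fixed steel base of the seasoning rack, a disc 256 mm across. Origin on the board's surface, on the turntable's vertical axis; z up. Its -x axis points to the front, where a flat landing tongue (70 mm wide, low lip at its end) sticks out to 181 mm from the axis. Under the turntable it carries a ring with six 14 mm index holes, 60 degrees apart, 105 mm from the axis.
- front (a point): Point fixed to the base: 85 mm from the axis straight towards the front, at the height of the wells' floor (32 mm above the board). The axis of the jar that stands in front passes through it.
- turntable (a joint): Angle of the turntable, rad, 0 at the start, growing anticlockwise from above, no end stops. Plate 250 mm across, its top 32 mm above the board, with six round wells (56 mm inside, 18 mm high) 60 degrees apart, 85 mm from the axis. In each locked position one well lies exactly in front. Blocked, with 1 to 2 degrees of play, while the pin is home; else it turns easily (0.5 N at the knob).
- index_pin (a joint): Lift of the sprung index pin, m: 0 = fully home in a hole, 0.018 = top stop. Upright 10 mm pin, round tip, in a guide tube on the turntable 105 mm from the axis, between two wells. Above 0.011 it is clear of the holes; let go between holes it rests on the ring at about 0.0105. Spring and weight pull it down with about 5 N at home, 9 N at the top.
- pull_knob: Black knob on the pin: upright grip 26 mm in diameter, 31 mm high, under a 34 mm cap. Origin on the pin's axis, 18 mm above the grip's underside, 13 mm below the cap, 128 mm above the board when home; it rises with the pin. It spins freely, so a hand need not turn with the rack. All else on the rack is lower: guide tube under it (18 mm thick) to 108 mm, spout 100 mm, flat lids 82 mm.
- spout_jar: The jar to bring to the front: steel jar, 52 mm in diameter, with a white conical top that narrows to a pouring spout 12 mm wide, 68 mm high in all, about 180 g. The only one with a spout. It stands loosely (2 mm of play all round) in one of the five wells that are not in front. Origin in the centre of its underside, z up.
- flat_jar1: Steel jar, 52 mm in diameter, 50 mm high, with a flat white lid; it stands in the front well at the start. Origin in the centre of its underside, z up.
- flat_jar2: Another flat-lidded jar, like flat_jar1, in one of the other wells.
- flat_jar3: Another flat-lidded jar, like flat_jar1, in one of the other wells.
- flat_jar4: Another flat-lidded jar, like flat_jar1, in one of the other wells.
- flat_jar5: Another flat-lidded jar, like flat_jar1, in one of the other wells.
- deli_tub: Bystander: clear plastic food tub standing upside down, 126 mm square at its rim, 80 mm high. Origin in the centre of its underside.
- squeeze_bottle: Bystander: clear squeeze bottle, 60 mm in diameter, 172 mm high with its white nozzle, upright. Origin in the centre of its underside.
- mixing_bowl: Bystander: small steel bowl, 160 mm across the rim, 60 mm high. Origin in the centre of its underside.
There are look-alikes about, which are no part of the job. Leave any red look-alike of the flat_jar5 alone.

How it is judged:
By the outcome, as a careful person would: the job done as asked, in the order asked, and still so for the second after the job is handed in, while the arm keeps its last pose, push and grip.
It also fails if it takes over 48 s, if anything falls off the work surface, if the arm or the gripper's body presses on something with over 40 N, if the wrist force passes 120 N, or if a joint passes its speed limit or range.

## Working session

There is one attempt and no reset: what is moved stays moved. The work goes in short steps, Python scripts to look and compute and a tool call to move; the robot and the scene stay as the last step left them, time stands still between calls to the robot, and variables do not carry over. Pictures are saved under pics/ and viewed, at most 10 in all, crops included, and the job is handed in when it is done.

Besides the shell and the picture viewer there is one more tool, called after ">>>" by a JSON object that holds its "method" and its "body", one argument or row to a line. jog_arm: Moves the arm, as the interface text tells. Its arguments: {"type":"object","properties":{"motion":{"type":"array"},"claw":{"type":"number"},"squeeze":{"type":"number"}},"required":["motion"]}

```bash
mkdir -p pics
python3 - <<'E'
from cell import env
import cv2
for n in("scene","top"):
    cv2.imwrite(f"pics/{n}0.png",env.read_camera(n)[:,:,::-1])
    p=env.camera_params(n);print(n,p)
o=env.get_obs();print(o["tool_pos"],o["tool_rot"],o["time_s"],o["force"],o["grip_width"])
E
```

```text
scene {'fx': 518.6118868157814, 'fy': 518.6118868157814, 'cx': 283.2244333917694, 'cy': 201.88131157327632, 'extrinsics': array([[ 0.47195819,  0.88160508, -0.00528684, -0.25119101],
       [-0.53594643,  0.29166452,  0.79227093,  0.22956393],
       [ 0.70001206, -0.37108529,  0.61014656, -1.76730003],
       [ 0.        ,  0.        ,  0.        ,  1.        ]])}
top {'fx': 522.6962775321678, 'fy': 522.6962775321678, 'cx': 280.3220567053886, 'cy': 209.43525097119957, 'extrinsics': array([[-0.08481869, -0.99638026, -0.005672  ,  0.02741261],
       [ 0.97528005, -0.08418554,  0.20430767, -0.59914693],
       [-0.20404563,  0.01179732,  0.97889029, -1.40861485],
       [ 0.        ,  0.        ,  0.        ,  1.        ]])}
[0.28183535 0.58515435 0.22156042] [-1.79899424e+02  3.66549350e-03  1.54284258e+02] 0.1 [ 0.412099   -0.57326601 -0.06163009] 0.08718964412485089
```

View pics/scene0.png

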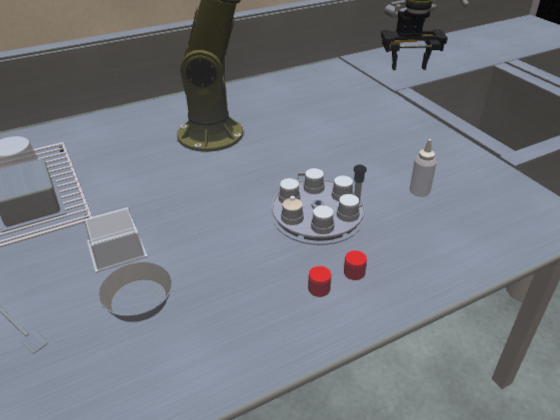

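View pics/top0.png

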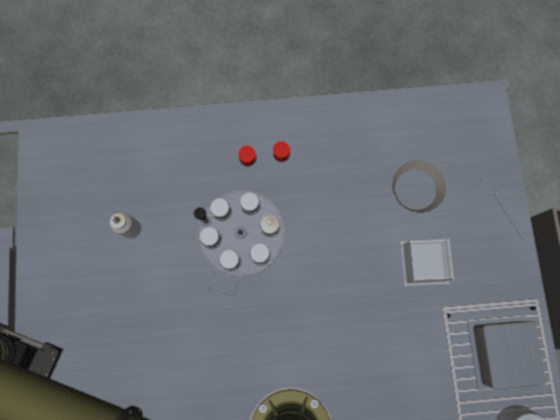

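Top view: the knob is at (201,214), the hub at (241,232) and the tongue at (223,286). White tops stand at (229,260) (front), (209,237), (220,208), (250,202), (260,253) and (270,224). The one at (270,224) looks conical, so it is the spout candidate. The red look-alikes are at (247,155) and (282,151). Next I'll check that choice in a close crop and take measurements.

```bash
cat > h.py <<'E'
import numpy as np
from cell import env
def ray(n,u,v):
    p=env.camera_params(n);E=p["extrinsics"];R=E[:3,:3];t=E[:3,3]
    d=R.T@np.array([(u-p["cx"])/p["fx"],-(v-p["cy"])/p["fy"],-1]);return -R.T@t,d
def onz(n,u,v,z):
    o,d=ray(n,u,v);return o+d*(z-o[2])/d[2]
def two(a,b):
    (o,d),(q,e)=ray("top",*a),ray("scene",*b)
    s=np.linalg.lstsq(np.c_[d,-e],q-o,rcond=None)[0];return (o+s[0]*d+q+s[1]*e)/2,np.linalg.norm(o+s[0]*d-q-s[1]*e)
E
python3 - <<'E'
from h import *
import cv2
t=cv2.imread("pics/top0.png");s=cv2.imread("pics/scene0.png")
a=cv2.resize(t[175:305,180:300],None,fx=3.3,fy=3.3,interpolation=3);b=cv2.resize(s[150:250,255:375],None,fx=3.3,fy=3.3,interpolation=3)
c=np.zeros((max(a.shape[0],b.shape[0]),a.shape[1]+b.shape[1],3),np.uint8);c[:a.shape[0],:a.shape[1]]=a;c[:b.shape[0],a.shape[1]:]=b
cv2.imwrite("pics/c0.png",c)
g=cv2.cvtColor(t,6)
sub=g[185:280,190:295];k,l,st,ce=cv2.connectedComponentsWithStats((sub>165).astype(np.uint8))
J=[]
for i in range(1,k):
    if st[i,4]>60:
        u=ce[i]+[190,185];P=onz("top",*u,.082);J.append(P[:2]);print(st[i,4],u.round(1),P.round(4))
J=np.array(J)
k,l,st,ce=cv2.connectedComponentsWithStats((g[195:235,185:212]<45).astype(np.uint8))
for i in range(1,k):
    if st[i,4]>20:u=ce[i]+[185,195];print("knob",st[i],u,onz("top",*u,.138))
gs=cv2.cvtColor(s,6)
k,l,st,ce=cv2.connectedComponentsWithStats((gs[155:190,345:375]<50).astype(np.uint8))
for i in range(1,k):
    if st[i,4]>20:u=ce[i]+[345,155];print("knob s",st[i],u,onz("scene",*u,.130))
print("centre",J.mean(0), [ (np.hypot(*(j-J.mean(0))).round(4),np.degrees(np.arctan2(*(j-J.mean(0))[::-1])).round(1)) for j in J])
print("tongue",onz("top",223,291,.01))
E
```

```text
218 [248.9 200.8] [0.627  0.0615 0.082 ]
221 [219.  206.9] [0.617  0.1456 0.082 ]
114 [267.6 226.2] [0.5511 0.0153 0.082 ]
221 [208.4 235.4] [0.5394 0.1794 0.082 ]
232 [259.1 252.2] [0.4814 0.0441 0.082 ]
232 [228.4 258.6] [0.4711 0.1289 0.082 ]
knob [10 14 11 11 92] [200.15217391 213.85869565] [0.58981298 0.19073743 0.138     ]
centre [0.54782478 0.0958086 ] [(np.float64(0.0863), np.float64(-23.5)), (np.float64(0.0853), np.float64(35.7)), (np.float64(0.0806), np.float64(-87.7)), (np.float64(0.0841), np.float64(95.8)), (np.float64(0.0842), np.float64(-142.1)), (np.float64(0.0835), np.float64(156.7))]
tongue [0.38953773 0.15680094 0.01      ]
```

View pics/c0.png

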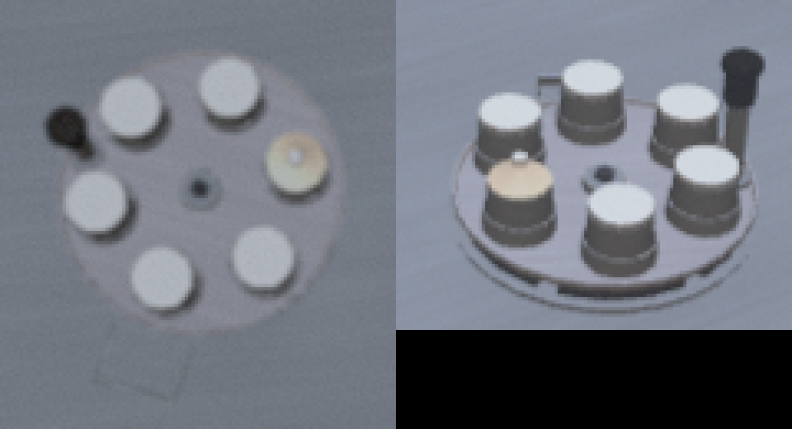

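The crop confirms it: the tan conical top with a white nib, at top (270,224), is the spout jar. All five other tops are flat and white, and the black knob is at (200,214). From this, the axis is about (0.549, 0.095), the front is at 156.5°, the spout at -83.5° and the knob at 66.5°. The rack needs to turn 120° clockwise, which takes the knob to -53.5°.

>>> {"method": "jog_arm", "body": {
  "motion": [
    {"x":-3,"y":-1.5},
    {"x":-3,"y":-1.5},
    {"x":-3,"y":-1.5},
    {"x":-3,"y":-1.5},
    {"x":-3,"y":-1.5}
  ],
  "claw": 1
}}

```text
$.motion[0]: bad value
```

>>> {"method": "jog_arm", "body": {
  "motion": [
    {"x":-3,"y":-1.5},
    {"x":-3,"y":-1.5},
    {"x":-3,"y":-1.5},
    {"x":-3,"y":-1.5},
    {"x":-3,"y":-1.5}
  ]
}}

```text
$.motion[0]: bad value
```

>>> {"method": "jog_arm", "body": {
  "motion": [
    {"x":-3,"y":-1.5},
    {"x":-3,"y":-1.5},
    {"x":-3,"y":-1.5},
    {"x":-2,"y":-1},
    {"x":0}
  ]
}}

```text
$.motion[0]: bad value
```

Run:
```python
from h import *
import cv2
t=env.read_camera("top")[:,:,::-1];s=env.read_camera("scene")[:,:,::-1]
a=cv2.resize(t[160:280,150:270],None,fx=3.3,fy=3.3);b=cv2.resize(s[100:220,300:420],None,fx=3.3,fy=3.3)
cv2.imwrite("pics/c1.png",np.hstack([a,b]))
o=env.get_obs();print(o["time_s"],o["tool_pos"],o["tool_rot"],o["force"])
# knob in the first scene image (cap + grip dark blob)
s0=cv2.imread("pics/scene0.png");g=cv2.cvtColor(s0,6)
k,l,st,ce=cv2.connectedComponentsWithStats((g[155:190,345:375]<70).astype(np.uint8))
for i in range(1,k):
    if st[i,4]>15:
        u=ce[i]+[345,155];print(st[i],u,two((200.15,213.86),u))
```

```text
0.2 [0.28195976 0.58530867 0.22188595] [-1.79933405e+02  4.79733099e-03  1.54283055e+02] [-0.12861529  0.61336997 -0.19846964]
[  9  10  12  18 163] [359.0797546  173.19631902] (array([0.59103868, 0.19178036, 0.13316892]), np.float64(0.0007645183361552403))
```

View pics/c1.png

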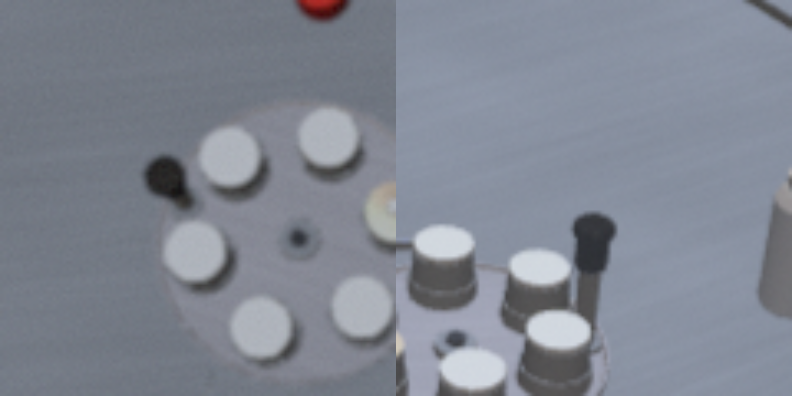

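The arm hasn't moved: all three calls were refused, and this picture shows only the rack with its knob. Each row apparently needs all six numbers. Two-view triangulation puts the knob at (0.591, 0.1915), with the two rays passing 0.8 mm apart.

>>> {"method": "jog_arm", "body": {
  "motion": [
    {"x":-3,"y":-1.5,"z":0,"ax":0,"ay":0,"az":0},
    {"x":-3,"y":-1.5,"z":0,"ax":0,"ay":0,"az":0},
    {"x":-3,"y":-1.5,"z":0,"ax":0,"ay":0,"az":0},
    {"x":-3,"y":-1.5,"z":0,"ax":0,"ay":0,"az":0},
    {"x":-3,"y":-1.5,"z":0,"ax":0,"ay":0,"az":0}
  ],
  "claw": 1
}}

```text
time_s: 0.7
tool_pos: [0.3853, 0.4517, 0.2224]
tool_rot: [-180.0, -0.0, 154.3]
force: [0.2, -0.0, -0.2]
grip_width: 0.0872
grasp_force: 0.0
```

>>> {"method": "jog_arm", "body": {
  "motion": [
    {"x":-3,"y":-1.5,"z":0,"ax":0,"ay":0,"az":0},
    {"x":-3,"y":-1.5,"z":0,"ax":0,"ay":0,"az":0},
    {"x":-3,"y":-1.5,"z":0,"ax":0,"ay":0,"az":0},
    {"x":-3,"y":-1.5,"z":0,"ax":0,"ay":0,"az":0},
    {"x":-3,"y":-1.5,"z":0,"ax":0,"ay":0,"az":0}
  ]
}}

```text
time_s: 1.2
tool_pos: [0.4878, 0.3191, 0.2225]
tool_rot: [180.0, -0.0, 154.3]
force: [0.5, 0.5, 0.4]
grip_width: 0.0868
grasp_force: 0.0
```

>>> {"method": "jog_arm", "body": {
  "motion": [
    {"x":-3,"y":-1.5,"z":0,"ax":0,"ay":0,"az":0},
    {"x":-3,"y":-1.5,"z":0,"ax":0,"ay":0,"az":0},
    {"x":-3,"y":-1.5,"z":0,"ax":0,"ay":0,"az":0},
    {"x":-3,"y":-1.5,"z":0,"ax":0,"ay":0,"az":0},
    {"x":0,"y":0,"z":0,"ax":0,"ay":0,"az":0}
  ]
}}

```text
time_s: 1.7
tool_pos: [0.5724, 0.2076, 0.2224]
tool_rot: [-179.9, 0.2, 153.8]
force: [-0.2, -0.4, 0.6]
grip_width: 0.0871
grasp_force: 0.0
```

Run:
```python
from h import *
import cv2
t=env.read_camera("top")[:,:,::-1];s=env.read_camera("scene")[:,:,::-1]
a=cv2.resize(t[150:270,140:260],None,fx=3.3,fy=3.3);b=cv2.resize(s[80:200,300:420],None,fx=3.3,fy=3.3)
cv2.imwrite("pics/c2.png",np.hstack([a,b]))
o=env.get_obs();p=np.array(o["tool_pos"]);print(o["time_s"],p,o["tool_rot"],o["force"])
y=np.radians(154.28);d=np.array([.591,.1915])-p[:2]
print("tool move cm",100*(d@[np.cos(y),np.sin(y)]),100*(d@[np.sin(y),-np.cos(y)]))
```

```text
1.8 [0.56959883 0.21333496 0.22229703] [-1.79988423e+02 -2.61336431e-02  1.54161632e+02] [0.1843664  0.54147432 0.25341106]
tool move cm -2.875665630744701 -1.038412813197528
```

View pics/c2.png

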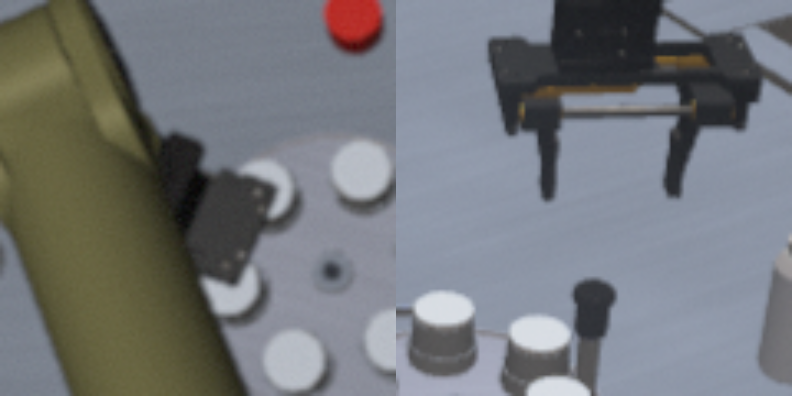

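The gripper is open above the knob, with fingertips at crop (548,195) and (672,193) and the knob cap at (594,292). The arm hides the knob from the top camera. I'll line up and go down to just above the cap.

>>> {"method": "jog_arm", "body": {
  "motion": [
    {"x":-1.5,"y":-0.5,"z":0,"ax":0,"ay":0,"az":0},
    {"x":-1.4,"y":-0.5,"z":1,"ax":0,"ay":0,"az":0},
    {"x":0,"y":0,"z":2,"ax":0,"ay":0,"az":0},
    {"x":0,"y":0,"z":2,"ax":0,"ay":0,"az":0},
    {"x":0,"y":0,"z":0.5,"ax":0,"ay":0,"az":0}
  ]
}}

```text
time_s: 2.3
tool_pos: [0.59, 0.1914, 0.1642]
tool_rot: [-179.8, -0.2, 154.3]
force: [-1.2, 0.5, -0.5]
grip_width: 0.0871
grasp_force: 0.0
```

>>> {"method": "jog_arm", "body": {
  "motion": [
    {"x":0,"y":0,"z":0,"ax":0,"ay":0,"az":0},
    {"x":0,"y":0,"z":0,"ax":0,"ay":0,"az":0},
    {"x":0,"y":0,"z":0,"ax":0,"ay":0,"az":0},
    {"x":0,"y":0,"z":0,"ax":0,"ay":0,"az":0},
    {"x":0,"y":0,"z":0,"ax":0,"ay":0,"az":0}
  ]
}}

```text
time_s: 2.8
tool_pos: [0.5915, 0.1928, 0.1683]
tool_rot: [179.9, 0.0, 154.3]
force: [-0.2, 0.1, 0.3]
grip_width: 0.0874
grasp_force: 0.0
```

Run:
```python
from h import *
import cv2
s=env.read_camera("scene")[:,:,::-1].copy()
p=np.array(env.get_obs()["tool_pos"]);c=env.camera_params("scene");E=c["extrinsics"]
q=E[:3,:3]@p+E[:3,3];print(p, "TCP px",c["cx"]-c["fx"]*q[0]/q[2],c["cy"]+c["fy"]*q[1]/q[2])
cv2.imwrite("pics/c3.png",cv2.resize(s[110:210,310:410],None,fx=5,fy=5,interpolation=3))
y=np.radians(154.28);d=np.array([.591,.1915])-p[:2]
print("tool move cm",100*(d@[np.cos(y),np.sin(y)]),100*(d@[np.sin(y),-np.cos(y)]))
```

```text
[0.59137051 0.19273285 0.16811323] TCP px 360.46499854010017 161.8658319150752
tool move cm -0.020122358787073715 -0.12714938356480604
```

View pics/c3.png

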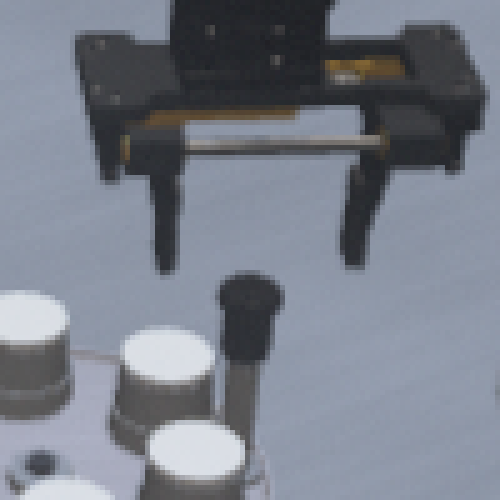

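The tip midpoint is at crop x≈258 and the knob cap at ≈249, so the knob sits about 2 mm towards the rack side. I'll shift y by -0.2 cm and descend 5.8 cm.

>>> {"method": "jog_arm", "body": {
  "motion": [
    {"x":0,"y":-0.2,"z":1.5,"ax":0,"ay":0,"az":0},
    {"x":0,"y":0,"z":1.5,"ax":0,"ay":0,"az":0},
    {"x":0,"y":0,"z":1.5,"ax":0,"ay":0,"az":0},
    {"x":0,"y":0,"z":1,"ax":0,"ay":0,"az":0},
    {"x":0,"y":0,"z":0.3,"ax":0,"ay":0,"az":0}
  ]
}}

```text
time_s: 3.35
tool_pos: [0.589, 0.1904, 0.1071]
tool_rot: [-179.8, -0.1, 154.3]
force: [-0.5, 0.3, 0.1]
grip_width: 0.0869
grasp_force: 0.0
```

>>> {"method": "jog_arm", "body": {
  "motion": [
    {"x":0,"y":0,"z":0,"ax":0,"ay":0,"az":0},
    {"x":0,"y":0,"z":0,"ax":0,"ay":0,"az":0},
    {"x":0,"y":0,"z":0,"ax":0,"ay":0,"az":0},
    {"x":0,"y":0,"z":0,"ax":0,"ay":0,"az":0},
    {"x":0,"y":0,"z":0,"ax":0,"ay":0,"az":0}
  ]
}}

```text
time_s: 3.85
tool_pos: [0.5905, 0.1909, 0.1101]
tool_rot: [180.0, 0.0, 154.3]
force: [-0.5, 0.4, 0.7]
grip_width: 0.0869
grasp_force: 0.0
```

>>> {"method": "jog_arm", "body": {
  "motion": [
    {"x":0,"y":0,"z":0,"ax":0,"ay":0,"az":0},
    {"x":0,"y":0,"z":0,"ax":0,"ay":0,"az":0},
    {"x":0,"y":0,"z":0,"ax":0,"ay":0,"az":0},
    {"x":0,"y":0,"z":0,"ax":0,"ay":0,"az":0},
    {"x":0,"y":0,"z":0,"ax":0,"ay":0,"az":0}
  ],
  "claw": -1,
  "squeeze": 25
}}

```text
time_s: 4.35
tool_pos: [0.5903, 0.1908, 0.1096]
tool_rot: [180.0, 0.0, 154.3]
force: [-0.7, -0.3, 1.0]
grip_width: 0.0551
grasp_force: 0.0
```

>>> {"method": "jog_arm", "body": {
  "motion": [
    {"x":0,"y":0,"z":0,"ax":0,"ay":0,"az":0},
    {"x":0,"y":0,"z":0,"ax":0,"ay":0,"az":0},
    {"x":0,"y":0,"z":0,"ax":0,"ay":0,"az":0},
    {"x":0,"y":0,"z":0,"ax":0,"ay":0,"az":0},
    {"x":0,"y":0,"z":0,"ax":0,"ay":0,"az":0}
  ]
}}

```text
time_s: 4.85
tool_pos: [0.5904, 0.1912, 0.1096]
tool_rot: [180.0, 0.0, 154.3]
force: [0.6, 1.3, -0.2]
grip_width: 0.0327
grasp_force: 25.0
```

>>> {"method": "jog_arm", "body": {
  "motion": [
    {"x":0,"y":0,"z":0,"ax":0,"ay":0,"az":0},
    {"x":0,"y":0,"z":0,"ax":0,"ay":0,"az":0},
    {"x":0,"y":0,"z":0,"ax":0,"ay":0,"az":0},
    {"x":0,"y":0,"z":0,"ax":0,"ay":0,"az":0},
    {"x":0,"y":0,"z":0,"ax":0,"ay":0,"az":0}
  ]
}}

```text
time_s: 5.35
tool_pos: [0.5904, 0.1912, 0.1096]
tool_rot: [180.0, 0.0, 154.3]
force: [0.6, 2.6, -1.1]
grip_width: 0.0327
grasp_force: 25.0
```

Run:
```python
from h import *
import cv2
s=env.read_camera("scene")[:,:,::-1].copy()
cv2.imwrite("pics/c4.png",cv2.resize(s[120:220,310:410],None,fx=6,fy=6,interpolation=3))
o=env.get_obs();print(o)
```

```text
{'time_s': 5.4, 'qpos': array([-30.89801622,  19.24718116,  12.78339916,  95.86822592,
        -4.62199441,  65.37346697,  47.41909503]), 'joint_velocities': array([ 0.00227596, -0.00235972,  0.04036102, -0.0088578 , -0.07844645,
        0.06893289,  0.09702421]), 'effort': array([ 1.14646554e+00, -4.68934822e+01,  3.76363635e+00, -2.81692743e+01,
        5.45785110e-01,  7.26079177e-01, -4.75158304e-03]), 'tool_pos': array([0.59034572, 0.19114237, 0.1096273 ]), 'tool_rot': array([1.79969651e+02, 5.21561535e-03, 1.54299000e+02]), 'force': array([ 1.28211484,  2.15556062, -1.57761997]), 'wrist_torque': array([ 0.45841965, -0.2792174 ,  0.01468009]), 'grasp_force': 24.99933198094368, 'grip_width': 0.032115842906910476}
```

View pics/c4.png

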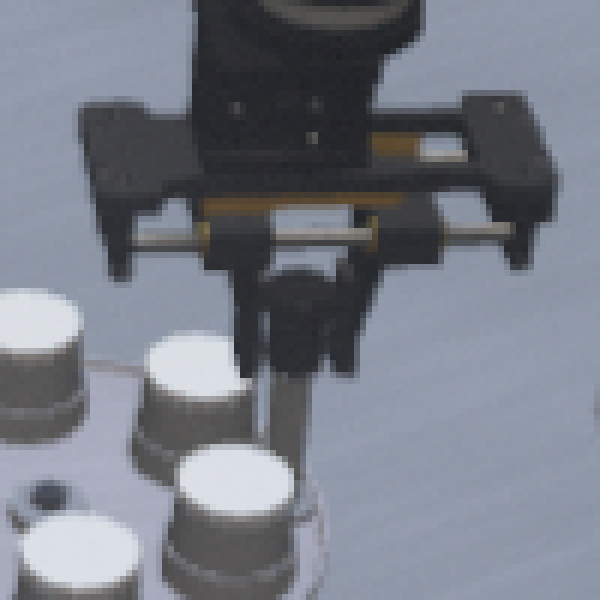

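The pads stopped at 32.7 mm, so they're on the 34 mm cap, and there's a visible gap beside the 26 mm grip. I'll open, lower 9 mm so the pads sit wholly under the cap, and grip again.

>>> {"method": "jog_arm", "body": {
  "motion": [
    {"x":0,"y":0,"z":0,"ax":0,"ay":0,"az":0},
    {"x":0,"y":0,"z":0,"ax":0,"ay":0,"az":0},
    {"x":0,"y":0,"z":0,"ax":0,"ay":0,"az":0},
    {"x":0,"y":0,"z":0,"ax":0,"ay":0,"az":0},
    {"x":0,"y":0,"z":0,"ax":0,"ay":0,"az":0}
  ],
  "claw": 0.4
}}

```text
time_s: 5.9
tool_pos: [0.5902, 0.1905, 0.1096]
tool_rot: [-180.0, 0.0, 154.3]
force: [-0.3, -0.8, -0.5]
grip_width: 0.0591
grasp_force: 0.0
```

>>> {"method": "jog_arm", "body": {
  "motion": [
    {"x":0,"y":0,"z":0.3,"ax":0,"ay":0,"az":0},
    {"x":0,"y":0,"z":0.3,"ax":0,"ay":0,"az":0},
    {"x":0,"y":0,"z":0.3,"ax":0,"ay":0,"az":0},
    {"x":0,"y":0,"z":0,"ax":0,"ay":0,"az":0},
    {"x":0,"y":0,"z":0,"ax":0,"ay":0,"az":0}
  ]
}}

```text
time_s: 6.4
tool_pos: [0.5902, 0.1908, 0.1004]
tool_rot: [-180.0, -0.0, 154.3]
force: [0.1, 0.5, 0.0]
grip_width: 0.0605
grasp_force: 0.0
```

>>> {"method": "jog_arm", "body": {
  "motion": [
    {"x":0,"y":0,"z":0,"ax":0,"ay":0,"az":0},
    {"x":0,"y":0,"z":0,"ax":0,"ay":0,"az":0},
    {"x":0,"y":0,"z":0,"ax":0,"ay":0,"az":0},
    {"x":0,"y":0,"z":0,"ax":0,"ay":0,"az":0},
    {"x":0,"y":0,"z":0,"ax":0,"ay":0,"az":0}
  ],
  "claw": -1
}}

```text
time_s: 6.9
tool_pos: [0.5905, 0.1911, 0.1007]
tool_rot: [180.0, 0.0, 154.3]
force: [0.8, 1.4, -0.7]
grip_width: 0.0329
grasp_force: 25.0
```

>>> {"method": "jog_arm", "body": {
  "motion": [
    {"x":0,"y":0,"z":0,"ax":0,"ay":0,"az":0},
    {"x":0,"y":0,"z":0,"ax":0,"ay":0,"az":0},
    {"x":0,"y":0,"z":0,"ax":0,"ay":0,"az":0},
    {"x":0,"y":0,"z":0,"ax":0,"ay":0,"az":0},
    {"x":0,"y":0,"z":0,"ax":0,"ay":0,"az":0}
  ]
}}

```text
time_s: 7.4
tool_pos: [0.5904, 0.1911, 0.1007]
tool_rot: [180.0, 0.0, 154.3]
force: [0.6, 1.2, -0.4]
grip_width: 0.0333
grasp_force: 25.0
```

The pads still stop on the cap, so the finger faces are straight and can't reach the 26 mm grip from above. The cap is part of the knob, so I'll grip it squarely with the pad centres at z≈0.145 and a firmer squeeze.

>>> {"method": "jog_arm", "body": {
  "motion": [
    {"x":0,"y":0,"z":0,"ax":0,"ay":0,"az":0},
    {"x":0,"y":0,"z":0,"ax":0,"ay":0,"az":0},
    {"x":0,"y":0,"z":0,"ax":0,"ay":0,"az":0},
    {"x":0,"y":0,"z":0,"ax":0,"ay":0,"az":0},
    {"x":0,"y":0,"z":0,"ax":0,"ay":0,"az":0}
  ],
  "claw": 0.2
}}

```text
time_s: 7.9
tool_pos: [0.5902, 0.1906, 0.1005]
tool_rot: [-180.0, -0.0, 154.3]
force: [-0.5, -0.0, -0.7]
grip_width: 0.0517
grasp_force: 0.0
```

>>> {"method": "jog_arm", "body": {
  "motion": [
    {"x":0,"y":0,"z":-0.5,"ax":0,"ay":0,"az":0},
    {"x":0,"y":0,"z":-0.8,"ax":0,"ay":0,"az":0},
    {"x":0,"y":0,"z":-0.8,"ax":0,"ay":0,"az":0},
    {"x":0,"y":0,"z":-0.4,"ax":0,"ay":0,"az":0},
    {"x":0,"y":0,"z":0,"ax":0,"ay":0,"az":0}
  ]
}}

```text
time_s: 8.4
tool_pos: [0.591, 0.1911, 0.1269]
tool_rot: [179.9, 0.1, 154.3]
force: [-0.9, 0.4, 0.7]
grip_width: 0.0524
grasp_force: 0.0
```

>>> {"method": "jog_arm", "body": {
  "motion": [
    {"x":0,"y":0,"z":0,"ax":0,"ay":0,"az":0},
    {"x":0,"y":0,"z":0,"ax":0,"ay":0,"az":0},
    {"x":0,"y":0,"z":0,"ax":0,"ay":0,"az":0},
    {"x":0,"y":0,"z":0,"ax":0,"ay":0,"az":0},
    {"x":0,"y":0,"z":0,"ax":0,"ay":0,"az":0}
  ],
  "claw": -1,
  "squeeze": 45
}}

```text
time_s: 8.9
tool_pos: [0.5902, 0.1912, 0.1253]
tool_rot: [180.0, -0.0, 154.3]
force: [0.7, 1.4, -1.0]
grip_width: 0.032
grasp_force: 45.0
```

>>> {"method": "jog_arm", "body": {
  "motion": [
    {"x":0,"y":0,"z":0,"ax":0,"ay":0,"az":0},
    {"x":0,"y":0,"z":0,"ax":0,"ay":0,"az":0},
    {"x":0,"y":0,"z":0,"ax":0,"ay":0,"az":0},
    {"x":0,"y":0,"z":0,"ax":0,"ay":0,"az":0},
    {"x":0,"y":0,"z":0,"ax":0,"ay":0,"az":0}
  ]
}}

```text
time_s: 9.4
tool_pos: [0.5901, 0.1912, 0.1253]
tool_rot: [180.0, -0.0, 154.3]
force: [1.4, 2.9, -3.5]
grip_width: 0.0318
grasp_force: 45.0
```

>>> {"method": "jog_arm", "body": {
  "motion": [
    {"x":0,"y":0,"z":-0.4,"ax":0,"ay":0,"az":0},
    {"x":0,"y":0,"z":-0.4,"ax":0,"ay":0,"az":0},
    {"x":0,"y":0,"z":-0.4,"ax":0,"ay":0,"az":0},
    {"x":0,"y":0,"z":-0.3,"ax":0,"ay":0,"az":0},
    {"x":0,"y":0,"z":0,"ax":0,"ay":0,"az":0}
  ]
}}

```text
time_s: 9.9
tool_pos: [0.5903, 0.1911, 0.1408]
tool_rot: [180.0, 0.0, 154.3]
force: [2.1, 4.8, -8.9]
grip_width: 0.032
grasp_force: 45.0
```

>>> {"method": "jog_arm", "body": {
  "motion": [
    {"x":0,"y":0,"z":0,"ax":0,"ay":0,"az":0},
    {"x":0,"y":0,"z":0,"ax":0,"ay":0,"az":0},
    {"x":0,"y":0,"z":0,"ax":0,"ay":0,"az":0},
    {"x":0,"y":0,"z":0,"ax":0,"ay":0,"az":0},
    {"x":0,"y":0,"z":0,"ax":0,"ay":0,"az":0}
  ]
}}

```text
time_s: 10.4
tool_pos: [0.5903, 0.1911, 0.1403]
tool_rot: [180.0, -0.0, 154.3]
force: [2.8, 4.7, -8.2]
grip_width: 0.0319
grasp_force: 45.0
```

Run:
```python
from h import *
import cv2
s=env.read_camera("scene")[:,:,::-1].copy()
cv2.imwrite("pics/c5.png",cv2.resize(s[120:220,310:410],None,fx=6,fy=6,interpolation=3))
o=env.get_obs();print(o["force"],o["tool_pos"],o["wrist_torque"])
```

```text
[ 2.92276779  4.38675532 -7.51948864] [0.5902685  0.19110696 0.14028498] [ 0.99714369 -0.42669331  0.01258332]
```

View pics/c5.png

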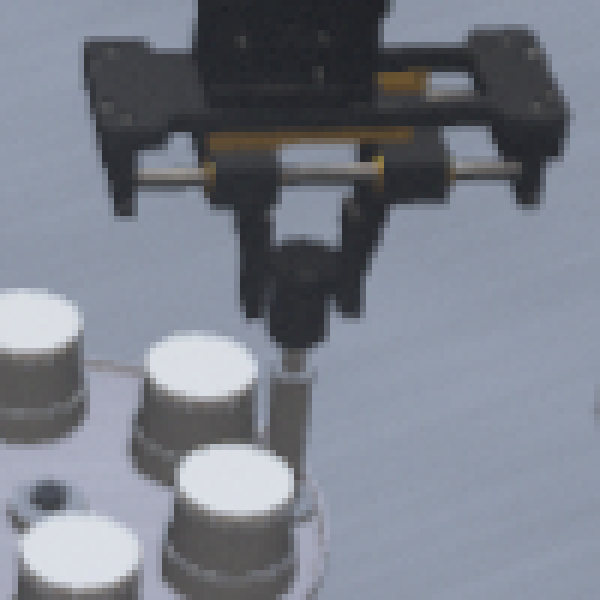

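The pin is up about 15 mm with the spring pulling 8 N: the bare stem shows at crop (294,360) and the jars haven't moved. Now the arc.

Run:
```python
from h import *
c=np.array([.549,.095]);y=np.radians(154.3);T=np.array([[np.cos(y),np.sin(y)],[np.sin(y),-np.cos(y)]])
st=[2,3,4,5,5]+[5]*20; a=66.7-np.r_[0,np.cumsum(st)]
a=np.radians(a);P=c+.105*np.c_[np.cos(a),np.sin(a)]
d=(np.diff(P,axis=0)*100)@T.T
for i in range(0,25,5):print(np.degrees(a[i+5]).round(1),P[i+5].round(4),d[i:i+5].round(2).tolist())
```

```text
47.7 [0.6197 0.1727] [[-0.37, 0.01], [-0.55, -0.01], [-0.73, -0.06], [-0.9, -0.14], [-0.89, -0.22]]
22.7 [0.6459 0.1355] [[-0.87, -0.3], [-0.84, -0.37], [-0.8, -0.45], [-0.76, -0.51], [-0.71, -0.58]]
-2.3 [0.6539 0.0908] [[-0.66, -0.64], [-0.6, -0.69], [-0.54, -0.74], [-0.47, -0.79], [-0.4, -0.82]]
-27.3 [0.6423 0.0468] [[-0.33, -0.86], [-0.25, -0.88], [-0.17, -0.9], [-0.09, -0.91], [-0.01, -0.92]]
-52.3 [0.6132 0.0119] [[0.07, -0.91], [0.14, -0.9], [0.22, -0.89], [0.3, -0.87], [0.37, -0.84]]
```

>>> {"method": "jog_arm", "body": {
  "motion": [
    {"x":-0.37,"y":0.01,"z":0,"ax":0,"ay":0,"az":0},
    {"x":-0.55,"y":-0.01,"z":0,"ax":0,"ay":0,"az":0},
    {"x":-0.73,"y":-0.06,"z":0,"ax":0,"ay":0,"az":0},
    {"x":-0.9,"y":-0.14,"z":0,"ax":0,"ay":0,"az":0},
    {"x":-0.89,"y":-0.22,"z":0,"ax":0,"ay":0,"az":0}
  ]
}}

```text
time_s: 10.95
tool_pos: [0.6204, 0.1715, 0.1405]
tool_rot: [180.0, 0.0, 154.3]
force: [3.6, 2.9, -8.5]
grip_width: 0.0317
grasp_force: 45.0
```

>>> {"method": "jog_arm", "body": {
  "motion": [
    {"x":0,"y":0,"z":0,"ax":0,"ay":0,"az":0},
    {"x":0,"y":0,"z":0,"ax":0,"ay":0,"az":0},
    {"x":0,"y":0,"z":0,"ax":0,"ay":0,"az":0},
    {"x":0,"y":0,"z":0,"ax":0,"ay":0,"az":0},
    {"x":0,"y":0,"z":0,"ax":0,"ay":0,"az":0}
  ]
}}

```text
time_s: 11.45
tool_pos: [0.6208, 0.171, 0.1407]
tool_rot: [180.0, 0.1, 154.2]
force: [3.1, 2.9, -7.3]
grip_width: 0.0318
grasp_force: 45.0
```

>>> {"method": "jog_arm", "body": {
  "motion": [
    {"x":-0.87,"y":-0.3,"z":0,"ax":0,"ay":0,"az":0},
    {"x":-0.84,"y":-0.37,"z":0,"ax":0,"ay":0,"az":0},
    {"x":-0.8,"y":-0.45,"z":0,"ax":0,"ay":0,"az":0},
    {"x":-0.76,"y":-0.51,"z":0,"ax":0,"ay":0,"az":0},
    {"x":-0.71,"y":-0.58,"z":0,"ax":0,"ay":0,"az":0}
  ]
}}

```text
time_s: 11.95
tool_pos: [0.6464, 0.1332, 0.1406]
tool_rot: [-180.0, 0.0, 154.2]
force: [3.1, 3.0, -8.3]
grip_width: 0.0318
grasp_force: 45.0
```

>>> {"method": "jog_arm", "body": {
  "motion": [
    {"x":-0.66,"y":-0.64,"z":0,"ax":0,"ay":0,"az":0},
    {"x":-0.6,"y":-0.69,"z":0,"ax":0,"ay":0,"az":0},
    {"x":-0.54,"y":-0.74,"z":0,"ax":0,"ay":0,"az":0},
    {"x":-0.47,"y":-0.79,"z":0,"ax":0,"ay":0,"az":0},
    {"x":-0.4,"y":-0.82,"z":0,"ax":0,"ay":0,"az":0}
  ]
}}

```text
time_s: 12.45
tool_pos: [0.6536, 0.0889, 0.1405]
tool_rot: [-180.0, -0.0, 154.3]
force: [1.6, 0.5, -7.9]
grip_width: 0.032
grasp_force: 45.0
```

>>> {"method": "jog_arm", "body": {
  "motion": [
    {"x":-0.33,"y":-0.86,"z":0,"ax":0,"ay":0,"az":0},
    {"x":-0.25,"y":-0.88,"z":0,"ax":0,"ay":0,"az":0},
    {"x":-0.17,"y":-0.9,"z":0,"ax":0,"ay":0,"az":0},
    {"x":-0.09,"y":-0.91,"z":0,"ax":0,"ay":0,"az":0},
    {"x":0,"y":0,"z":0,"ax":0,"ay":0,"az":0}
  ]
}}

```text
time_s: 12.95
tool_pos: [0.6443, 0.0514, 0.1402]
tool_rot: [-179.8, -0.1, 154.1]
force: [-0.4, -2.1, -8.4]
grip_width: 0.0322
grasp_force: 45.0
```

```bash
cat > nxt.py <<'E'
from h import *
import sys
c=np.array([.549,.095]);o=env.get_obs();p=np.array(o["tool_pos"]);d=p[:2]-c;f=np.array(o["force"]);r=d/np.hypot(*d)
y=np.radians(o["tool_rot"][2]);T=np.array([[np.cos(y),np.sin(y)],[np.sin(y),-np.cos(y)]])
print(o["time_s"],p.round(4),"R",np.hypot(*d),"ang",np.degrees(np.arctan2(*d[::-1])),"Fr",f[:2]@r,"Ft",f[:2]@[-r[1],r[0]],"Fz",f[2],o["grip_width"])
a=np.radians(float(sys.argv[1]));g=c+.105*np.array([np.cos(a),np.sin(a)])
print("to go tool cm",100*T@(g-p[:2]))
E
python3 nxt.py -53.5
```

```text
12.95 [0.6443 0.0514 0.1402] R 0.10485368229440767 ang -24.593975243465284 Fr 0.4992290134682207 Ft -2.0623488927218694 Fz -8.350729397582347 0.032216185982595326
to go tool cm [ 1.17981642 -5.10306224]
```

>>> {"method": "jog_arm", "body": {
  "motion": [
    {"x":-0.01,"y":-0.92,"z":0,"ax":0,"ay":0,"az":0},
    {"x":0.07,"y":-0.91,"z":0,"ax":0,"ay":0,"az":0},
    {"x":0.14,"y":-0.9,"z":0,"ax":0,"ay":0,"az":0},
    {"x":0.22,"y":-0.89,"z":0,"ax":0,"ay":0,"az":0},
    {"x":0.3,"y":-0.7,"z":0,"ax":0,"ay":0,"az":0}
  ]
}}

```text
time_s: 13.45
tool_pos: [0.6199, 0.0175, 0.1405]
tool_rot: [-180.0, -0.0, 154.2]
force: [0.7, -0.7, -9.0]
grip_width: 0.0317
grasp_force: 45.0
```

>>> {"method": "jog_arm", "body": {
  "motion": [
    {"x":0.2,"y":-0.4,"z":0,"ax":0,"ay":0,"az":0},
    {"x":0,"y":0,"z":0,"ax":0,"ay":0,"az":0},
    {"x":0,"y":0,"z":0,"ax":0,"ay":0,"az":0},
    {"x":0,"y":0,"z":0,"ax":0,"ay":0,"az":0},
    {"x":0,"y":0,"z":0,"ax":0,"ay":0,"az":0}
  ]
}}

```text
time_s: 13.95
tool_pos: [0.618, 0.0159, 0.1408]
tool_rot: [180.0, 0.1, 154.3]
force: [3.3, -2.8, -8.4]
grip_width: 0.0318
grasp_force: 45.0
```

```bash
python3 nxt.py -53.5
python3 - <<'E'
from h import *
import cv2
t=env.read_camera("top")[:,:,::-1];s=env.read_camera("scene")[:,:,::-1]
a=cv2.resize(t[175:305,180:300],None,fx=3.3,fy=3.3,interpolation=3);b=cv2.resize(s[120:250,255:375],None,fx=3.3,fy=3.3,interpolation=3)
cv2.imwrite("pics/c6.png",np.hstack([a,b]))
g=cv2.cvtColor(np.ascontiguousarray(t),6)
sub=g[185:280,190:295];k,l,st,ce=cv2.connectedComponentsWithStats((sub>165).astype(np.uint8))
for i in range(1,k):
    if st[i,4]>60:
        u=ce[i]+[190,185];P=onz("top",*u,.082);d=P[:2]-[.549,.095];print(st[i,4],u.round(1),P.round(4),np.hypot(*d),np.degrees(np.arctan2(d[1],d[0])))
E
```

```text
13.95 [0.618  0.0159 0.1408] R 0.10497006238263754 ang -48.93931946506637 Fr 4.257359771198806 Ft 0.6144337852143653 Fz -8.35091977569185 0.03184409032743444
to go tool cm [ 0.35720371 -0.75524091]
238 [217.1 208.4] [0.6131 0.1512 0.082 ] 0.08522270273557564 41.26210641263471
242 [208.9 237.9] [0.5324 0.1784 0.082 ] 0.08507785801907078 101.22674685854692
186 [229.9 260.9] [0.4645 0.1252 0.082 ] 0.08975225813040248 160.35164081205494
```

View pics/c6.png

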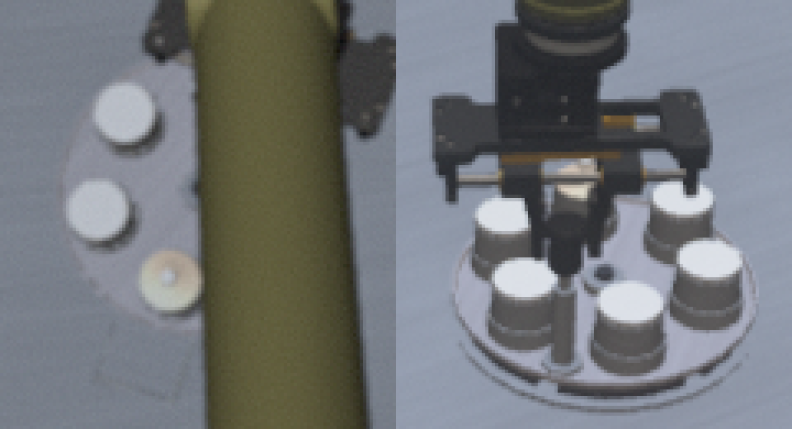

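The spout jar is arriving at top-crop (170,280), just short of the tongue, with every jar seated. The jars have about 4.5° still to turn.

>>> {"method": "jog_arm", "body": {
  "motion": [
    {"x":0.18,"y":-0.38,"z":0,"ax":0,"ay":0,"az":0},
    {"x":0.19,"y":-0.38,"z":0,"ax":0,"ay":0,"az":0},
    {"x":0,"y":0,"z":0,"ax":0,"ay":0,"az":0},
    {"x":0,"y":0,"z":0,"ax":0,"ay":0,"az":0},
    {"x":0,"y":0,"z":0,"ax":0,"ay":0,"az":0}
  ]
}}

```text
time_s: 14.55
tool_pos: [0.6109, 0.0103, 0.1407]
tool_rot: [-180.0, 0.1, 154.3]
force: [2.9, -4.4, -8.5]
grip_width: 0.0321
grasp_force: 45.0
```

```bash
python3 nxt.py -53.5
cat > jar.py <<'E'
from h import *
import cv2
t=env.read_camera("top")[:,:,::-1]
g=cv2.cvtColor(np.ascontiguousarray(t),6)
sub=g[185:280,190:295];k,l,st,ce=cv2.connectedComponentsWithStats((sub>165).astype(np.uint8))
for i in range(1,k):
    if st[i,4]>60:
        u=ce[i]+[190,185];P=onz("top",*u,.082);d=P[:2]-[.549,.095];print(st[i,4],u.round(1),P.round(4),np.hypot(*d),np.degrees(np.arctan2(d[1],d[0])))
E
python3 jar.py
```

```text
14.55 [0.6109 0.0103 0.1407] R 0.10492888668965449 ang -53.83464870064477 Fr 5.265378062623008 Ft -0.2512147964660146 Fz -8.530717024477225 0.03210002830056062
to go tool cm [-0.03500285  0.05083193]
233 [219.  206.7] [0.6174 0.1454 0.082 ] 0.0849508717118938 36.39616400666232
245 [208.3 235.4] [0.5395 0.1798 0.082 ] 0.08535568595237834 96.36805600946323
179 [227.4 260.2] [0.467  0.1318 0.082 ] 0.08990642712568486 155.85320985765279
```

The jars are within 0.2° of the locked pose. Lowering now.

>>> {"method": "jog_arm", "body": {
  "motion": [
    {"x":0,"y":0,"z":0.2,"ax":0,"ay":0,"az":0},
    {"x":0,"y":0,"z":0.2,"ax":0,"ay":0,"az":0},
    {"x":0,"y":0,"z":0.2,"ax":0,"ay":0,"az":0},
    {"x":0,"y":0,"z":0.2,"ax":0,"ay":0,"az":0},
    {"x":0,"y":0,"z":0,"ax":0,"ay":0,"az":0}
  ]
}}

```text
time_s: 15.1
tool_pos: [0.6112, 0.0105, 0.1328]
tool_rot: [180.0, 0.1, 154.3]
force: [2.2, -4.2, -5.9]
grip_width: 0.032
grasp_force: 45.0
```

```bash
python3 nxt.py -53.5
```

```text
15.1 [0.6112 0.0105 0.1328] R 0.10494029824038992 ang -53.66978912355576 Fr 4.649430590546102 Ft -0.7037936182280158 Fz -5.937493243495002 0.031957096033017406
to go tool cm [-0.01981717  0.02470921]
```

The pin is at about 7.5 mm, below the ring's 10.5 mm, and the spring is still pulling, so it has entered the hole.

>>> {"method": "jog_arm", "body": {
  "motion": [
    {"x":0,"y":0,"z":0.2,"ax":0,"ay":0,"az":0},
    {"x":0,"y":0,"z":0.2,"ax":0,"ay":0,"az":0},
    {"x":0,"y":0,"z":0.2,"ax":0,"ay":0,"az":0},
    {"x":0,"y":0,"z":0.1,"ax":0,"ay":0,"az":0},
    {"x":0,"y":0,"z":0,"ax":0,"ay":0,"az":0}
  ]
}}

```text
time_s: 15.6
tool_pos: [0.6113, 0.0106, 0.126]
tool_rot: [180.0, 0.1, 154.3]
force: [3.1, -4.5, -5.5]
grip_width: 0.0318
grasp_force: 45.0
```

>>> {"method": "jog_arm", "body": {
  "motion": [
    {"x":0,"y":0,"z":0.1,"ax":0,"ay":0,"az":0},
    {"x":0,"y":0,"z":0,"ax":0,"ay":0,"az":0},
    {"x":0,"y":0,"z":0,"ax":0,"ay":0,"az":0},
    {"x":0,"y":0,"z":0,"ax":0,"ay":0,"az":0},
    {"x":0,"y":0,"z":0,"ax":0,"ay":0,"az":0}
  ]
}}

```text
time_s: 16.1
tool_pos: [0.6114, 0.0107, 0.1253]
tool_rot: [179.9, 0.1, 154.3]
force: [3.5, -3.0, -4.7]
grip_width: 0.0322
grasp_force: 45.0
```

```bash
python3 nxt.py -53.5; python3 jar.py
```

```text
16.1 [0.6114 0.0107 0.1253] R 0.10494316211865634 ang -53.48423853263878 Fr 4.499313036558923 Ft 1.0416179839978157 Fz -4.736137836035642 0.03221235028044539
to go tool cm [-0.003683  -0.0052038]
233 [218.9 206.8] [0.6172 0.1459 0.082 ] 0.08508186477805045 36.73165682441793
249 [208.3 235.5] [0.5393 0.1797 0.082 ] 0.08522305747566328 96.50380301755143
178 [227.5 260.3] [0.4666 0.1316 0.082 ] 0.09015813929803781 156.02076147451382
```

Back at the home height. I'll press down slightly until the stop shows in the force reading.

>>> {"method": "jog_arm", "body": {
  "motion": [
    {"x":0,"y":0,"z":0.05,"ax":0,"ay":0,"az":0},
    {"x":0,"y":0,"z":0.05,"ax":0,"ay":0,"az":0},
    {"x":0,"y":0,"z":0,"ax":0,"ay":0,"az":0},
    {"x":0,"y":0,"z":0,"ax":0,"ay":0,"az":0},
    {"x":0,"y":0,"z":0,"ax":0,"ay":0,"az":0}
  ]
}}

```text
time_s: 16.65
tool_pos: [0.6119, 0.0109, 0.1251]
tool_rot: [179.9, 0.2, 154.3]
force: [3.1, -3.7, 5.6]
grip_width: 0.032
grasp_force: 45.0
```

>>> {"method": "jog_arm", "body": {
  "motion": [
    {"x":0,"y":0,"z":0,"ax":0,"ay":0,"az":0},
    {"x":0,"y":0,"z":0,"ax":0,"ay":0,"az":0},
    {"x":0,"y":0,"z":0,"ax":0,"ay":0,"az":0},
    {"x":0,"y":0,"z":0,"ax":0,"ay":0,"az":0},
    {"x":0,"y":0,"z":0,"ax":0,"ay":0,"az":0}
  ]
}}

```text
time_s: 17.15
tool_pos: [0.6118, 0.0109, 0.1251]
tool_rot: [179.9, 0.2, 154.3]
force: [2.7, -3.2, 6.5]
grip_width: 0.0318
grasp_force: 45.0
```

The force turned to +6 N with no further travel, so the pin is bottomed. One last look before handing in.

Run:
```python
from h import *
import cv2
t=env.read_camera("top")[:,:,::-1];s=env.read_camera("scene")[:,:,::-1]
a=cv2.resize(t[175:305,180:300],None,fx=3.3,fy=3.3,interpolation=3);b=cv2.resize(s[120:250,255:375],None,fx=3.3,fy=3.3,interpolation=3)
cv2.imwrite("pics/c7.png",np.hstack([a,b]))
d=cv2.absdiff(np.ascontiguousarray(t),cv2.imread("pics/top0.png")).max(2)
print(d[170:310,380:460].max(), d[205:240,105:140].max(), d[140:170,235:295].max())
```

```text
16 15 114
```

View pics/c7.png

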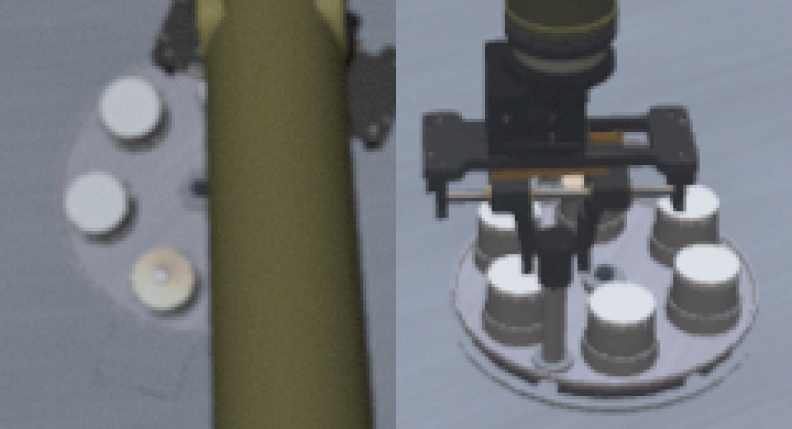

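The spout jar stands at top-crop (163,278), over the tongue. The knob is down on its guide tube with no stem showing, all jars are seated, and the tub, bowl and bottle are unchanged. The image change near the red jars (140–170, 235–295) is where the arm covers that area.

```bash
python3 -c "
from cell import env
print(env.sign_off())"
```

```text
the job is handed in; nothing more can be done
None
```

Job handed in at about 17 s of the 48 s allowed: the rack is turned 120° clockwise, the spout jar is at the front and the pin is fully home, with the gripper still holding the knob by its cap because the fingers could not close on the narrower grip from above.

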